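# Dip-check the screw feeder's gear case

### The arm

A 6-joint arm with a two-finger parallel gripper is mounted at the origin on the work surface. World frame = base frame: x ahead of the robot, y to its left, z up, the work surface at z = 0. Lengths are in mm, angles in rad, forces in N, time in s.
With the tool pointing down it reaches from about 400 to 925 mm from the base axis. Payload 12.5 kg.
Tool frame: the origin (TCP) lies at the very end of the fingers, on their centre line; the grasp point (between the pads) lies 19 mm behind it; z points along the fingers, x is the direction in which the jaws open and shut, and the axes are right-handed (so a half turn about z gives the same grasp; the last joint's range is limited). The gripper opens to 95 mm and grips with 3 to 60 N. Pads are 20 mm wide; open, the fingers measure 119 mm over their backs; the gripper's body (75 mm by 180 mm) begins 59 mm behind the grasp point.
Start: joints at [-0.106, 0.491, 1.559, -0, 1.092, -0.106], TCP at [625.017, 0.021, 214.661] pointing down, gripper open.
Joint ranges: [-3.1, 3.1], [-0.84, 2.19], [0.05, 2.79], [-1.13, 4.28], [0.06, 2.93], [-2.69, 2.69]. Speed limits (rad/s): [2.22, 2.22, 2.79, 3.14, 3.14, 3.14].

### API

Orientations are given as [roll, pitch, yaw] about the fixed x, y, z axes, in that order (R = Rz(yaw) Ry(pitch) Rx(roll)).
In Python, from cell import env gives the robot as it stands.
- The arm moves only by the tool arm_command, never from a script. Its argument "motion" is one flat list of numbers, 7 for each row, row after row: the opening, from -1 (shut) to 1 (fully open), then the shift along the tool's x, y, z in mm, then the turn, a rotation vector about the tool's x, y, z in degrees. In form: [fingers, dx, dy, dz, rx, ry, rz, fingers, dx, dy, dz, rx, ry, rz, ...]. A call has 1 to 20 rows; each row is the pose to reach, as a shift and turn from the pose commanded when the call began, along the tool's axes at that moment; what a row does not reach only later rows make up. A row lasts 1/10 s, in which the tool goes at most 50 mm and 8.59 degrees, less where a joint would pass 70% of its speed; a pose out of reach is approached as far as the arm can. A call with a gripper value outside its range is refused whole. The fingers move at their own pace and stop on an object; the grip force is fixed at half the most. Time passes only in rows, so rows that repeat a pose let the fingers close. It gives the time, the measured TCP pose, the force and the opening at its end, in the units of the state.
- env.state(): the state, without advancing time (a new reading comes with each control period).
- env.read_camera(name): name is "scene" or "side" or "wrist"; returns (picture, depth): 384x512x3 uint8, red, green, blue; 384x512 float32, mm along the optical axis (not along the pixel's ray), 0 where there is no reading.
- env.calibration(name): a dict with "fx", "fy", "cx", "cy" (pixels), "distortion" ([k1, k2, p1, p2, k3] as OpenCV has them; the pictures are not rectified), "cam_to_world" (4x4, takes a point from camera to world coordinates). Camera axes: x right, y down, z forward; pixel columns grow to the right and rows downward; lengths in mm; the calibration is good to about 2 mm. A picture is of the moment at which its call begins: read the wrist's pose just before it. calibration takes no time and is no camera call; for the wrist camera it gives the pose at the moment of the call.
- env.job_done(): hands the job in, once; it reports no verdict.
Trained networks look in the newest picture that a camera, given by its name, has taken for a name from the list of things; names that differ only in an ending like _2 or _b are one class to them, and where a whole thing is asked for, a point or a joint stands for the part that bears it (a point fixed in the world has none). Each returns a list of dicts, best first, with "confidence" (0 to 1); they miss things now and then, are a little off and sometimes report something else, mostly with a low value. They report only what shows in the picture. A call takes as long as a camera call. They do not tell look-alikes from the thing itself.
- env.recognise(camera, label): "location" ([column, row] in pixels, amid what is visible of it).
- env.silhouettes(camera, label): "region" (384x512 bool, what is visible of it) and "location" ([column, row] in pixels, amid what is visible of it).
- env.spot_point(camera, label): "location" ([column, row] in pixels: a listed point, or the origin of a listed thing).
The state is a dict: "t": time; "joints": joint angles; "qvel": joint speeds; "tau": joint torques, N m; "eef_pos": TCP position; "tcp_rot": TCP orientation; "ft_force": force on the tool from outside, world axes, zero at the start; "moment": the same for the moment, N m; "opening": opening from 0.0 (shut) to 1.0 (fully open).
Only numpy, scipy, OpenCV 4.12 (cv2) and the standard library are available. Lean on these libraries where they do the work, as an engineer would, in place of code of your own. Each camera call takes 0.05 s, during which the arm holds its last target.

### The job

Check the oil in the small screw feeder: first press the red nozzle cap of the clamped duster can right down and let it spring back up, to blow the dust off the dip tube's mouth. Then take the orange-handled gauge rod from its cradle, slide it tip first down the brass dip tube until its collar stops on the mouth (without forcing it), draw it right out again, and finish while still holding it in the gripper, still and level with its marked side up and the tip about 10 cm above the middle of the white reading card. Do not put it down or let go, and leave the two screw cartons and the brush where they are.

Things in the scene. Friction and masses are not known exactly. Their poses are not given: they have to be found in the camera images.
- nozzle_cap (a joint): travel of the red sprung nozzle cap of the duster can, m: 0 up, 0.006 fully down. It starts to move at about 2 N and is fully down at about 8 N; a press of at least 5 mm counts
- nozzle_top (a point): centre of the cap's flat top (red, 30 mm diameter, 18 mm high, 161 mm above the counter when up) of the white and blue duster can, 52 mm diameter, which is clamped upright on the feeder's base plate; the cap goes straight down. The can stands 140 mm to the side of the dip tube's mouth
- feeder: the fixed screw feeder unit; origin on the counter under its base plate. In its own axes (z up): black base plate x -140 to 105, y -105 to 155, 12 mm thick; blue gear case x -134 to -26, y -94 to 34, up to z 101 mm; grey motor beside it, up to z 94 mm; can at x 60, y 100; mouth of the dip tube at x 60, y -40, z 140 mm
- tube_mouth (a point): centre of the brass dip tube's round mouth, in the plane of its rim. Its z axis is the tube's axis and points out of the tube, 35 degrees above level and away from the robot's side (along the feeder's +x); the rod goes in along -z. Tube 90 mm long, open below, 20 mm outside, straight bore 13 mm, flaring in the last 12 mm to about 22 mm bore and 30 mm outside at the rim
- rod_grip (a point): centre of the handle of the loose gauge rod, 120 g, half-way up. Its x axis points along the rod to the tip, z out of the marked side. Handle: orange, square 18 by 18 mm, 100 mm long (x -50 to 50), white stripe on the marked side; then a dark steel collar, 32 mm diameter, x 50 to 58; then a round steel rod, 8 mm diameter, to the rounded tip at x 138 mm. It starts level in the cradle, axis 50 mm above the counter, marked side up
- rod_collar (a point): centre of the collar's front face (towards the tip), 58 mm ahead of the handle's centre, axes as rod_grip; it stops on the rim of the tube, with 80 mm of rod inside
- rod_tip (a point): end of the rod's tip, 138 mm ahead of the handle's centre, axes as rod_grip
- cradle: fixed cradle of the rod: wooden base 190 by 70 by 8 mm with two black saddles, open above, up to 52 mm high, one 12 mm long under the handle's tail (42 mm behind the handle's centre), one 10 mm long under the thin rod (100 mm ahead of it); between them the handle is free on both sides. Origin on the counter, 90 mm from the handle's centre towards the tip; x axis towards the tip
- card_center (a point): centre of the top of the fixed white reading card, 120 by 110 mm, 3 mm thick, with grey lines and a small black square in the middle
- carton_gold: loose open carton of brass screws, 110 by 90 mm, 70 mm high (screws up to about 70 mm); origin under its centre. Leave alone
- carton_black: the same with dark screws. Leave alone
- brush: loose hand brush with a red handle, lying flat, about 200 mm long; origin under its middle. Leave alone
Things that resemble listed ones, but are neither listed nor needed, are in the scene too. Leave any blue or purple look-alike of the part that bears rod_grip alone.

How it is judged:
By the outcome, as a careful person would: the job done as asked, in the order asked, and still so for the second after the job is handed in, while the arm keeps its last pose, push and grip.
It also fails if it takes over 69 s, if anything falls off the work surface, if the arm or the gripper's body presses on something with over 40 N, if the wrist force passes 120 N, or if a joint passes its speed limit or range.

## Working session

There is one attempt and no reset: what is moved stays moved. The work goes in short steps, Python scripts to look and compute and a tool call to move; the robot and the scene stay as the last step left them, time stands still between calls to the robot, and variables do not carry over. Pictures are saved under pics/ and viewed, and the job is handed in when it is done.

Besides the shell and the picture viewer there is one more tool, called after "Call:" by a JSON object that holds its "fn" and its "kwargs". arm_command: Moves the arm, as the interface text tells. Its arguments: {"type":"object","properties":{"motion":{"type":"array","items":{"type":"number"}}},"required":["motion"]}

```bash
ls; mkdir -p pics; python3 - <<'E'
from cell import env
import cv2
print(env.state())
for c in ["scene","side","wrist"]:
    p,d=env.read_camera(c)
    cv2.imwrite(f"pics/{c}0.png",p[:,:,::-1])
    k=env.calibration(c); print(c,k)
E
```

```text
pics
{'t': 0.0, 'joints': array([-1.05597194e-01,  4.91543415e-01,  1.55945958e+00,  1.85727104e-05,
        1.09170342e+00, -1.05601454e-01]), 'qvel': array([-0.00091709, -0.00039041, -0.0016667 ,  0.00099887, -0.00062252,
       -0.00085093]), 'tau': array([-9.52334158e-04, -6.12640929e+01, -2.58175153e+01,  6.92750537e-02,
        4.83079045e-02, -1.38641695e-05]), 'eef_pos': array([6.24750184e+02, 5.54610052e-02, 2.14068292e+02]), 'tcp_rot': array([-3.14145888e+00,  1.10582675e-03, -4.23648256e-06]), 'ft_force': array([ 0.57804482, -0.06329508, -0.58353403]), 'moment': array([0.06508778, 0.01417579, 0.0191728 ]), 'opening': 0.9985187657634286}
scene {'fx': 459.4510686488371, 'fy': 459.4510686488371, 'cx': 250.13310087842524, 'cy': 189.5501613218216, 'distortion': array([-0.16232627,  0.        ,  0.        ,  0.        ,  0.        ]), 'cam_to_world': array([[-2.09997349e-01,  8.07876679e-01, -5.50669035e-01,
         1.28375501e+03],
       [ 9.77680078e-01,  1.77285118e-01, -1.12745965e-01,
         9.39005884e+01],
       [ 6.54058879e-03, -5.62054498e-01, -8.27074339e-01,
   
[... 512 characters left out ...]
-6.95378033e-01, -7.18449993e-01,
         1.35943233e+03],
       [ 0.00000000e+00,  0.00000000e+00,  0.00000000e+00,
         1.00000000e+00]])}
wrist {'fx': 293.4386771997372, 'fy': 293.4386771997372, 'cx': 259.47270649838504, 'cy': 192.2896825621983, 'distortion': array([-0.00496914,  0.        ,  0.        ,  0.        ,  0.        ]), 'cam_to_world': array([[ 9.99999476e-01,  5.86628617e-04, -8.38690928e-04,
         6.25030678e+02],
       [ 3.65398846e-04, -9.70065707e-01, -2.42842318e-01,
         6.76077894e+01],
       [-9.56043561e-04,  2.42841884e-01, -9.70065413e-01,
         3.83156671e+02],
       [ 0.00000000e+00,  0.00000000e+00,  0.00000000e+00,
         1.00000000e+00]])}
```

View pics/scene0.png

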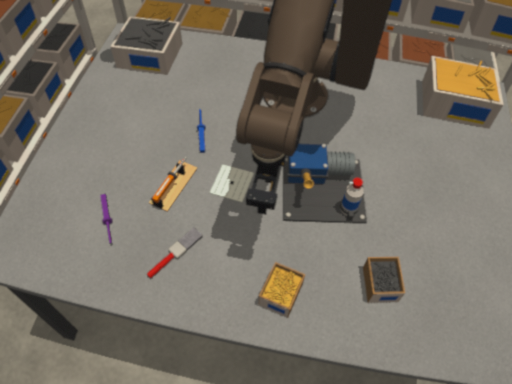

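View pics/side0.png

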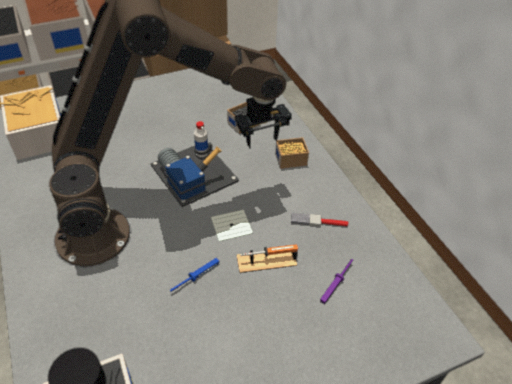

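View pics/wrist0.png

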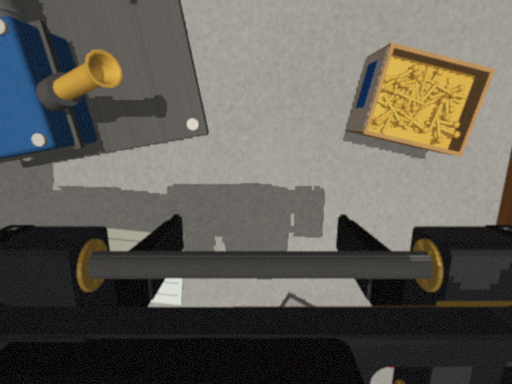

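The scene view shows the feeder at (310,170), the can with its red cap at (357,185), the card at (233,183), the rod in its cradle at (172,185), the brush at (175,252) and the cartons at (282,288) and (384,278). The side view agrees. Next I'll measure these.

```bash
cat > h.py <<'E'
import numpy as np, cv2
from cell import env
from scipy.spatial.transform import Rotation as Ro
def ray(k,px):
    K=np.array([[k['fx'],0,k['cx']],[0,k['fy'],k['cy']],[0,0,1]])
    n=cv2.undistortPoints(np.array([[px]],float),K,np.array(k['distortion']))[0,0]
    return np.array([n[0],n[1],1.])
def unz(k,px,depth):
    T=k['cam_to_world']; return T[:3,:3]@(ray(k,px)*depth)+T[:3,3]
def atz(k,px,z):
    T=k['cam_to_world']; r=T[:3,:3]@ray(k,px); o=T[:3,3]; return o+r*(z-o[2])/r[2]
def proj(k,P):
    T=k['cam_to_world']; Ti=np.linalg.inv(T)
    K=np.array([[k['fx'],0,k['cx']],[0,k['fy'],k['cy']],[0,0,1]])
    r=cv2.projectPoints(np.atleast_2d(np.array(P,float)),cv2.Rodrigues(Ti[:3,:3])[0],Ti[:3,3],K,np.array(k['distortion']))[0]
    return r[:,0]
def tri(obs): # list of (k,px)
    A=np.zeros((3,3));b=np.zeros(3);L=[]
    for k,px in obs:
        T=k['cam_to_world'];r=T[:3,:3]@ray(k,px);r/=np.linalg.norm(r);M=np.eye(3)-np.outer(r,r);A+=M;b+=M@T[:3,3];L.append((M,T[:3,3]))
    p=np.linalg.solve(A,b); return p,[float(np.linalg.norm(M@(p-o))) for M,o in L]
E
python3 - <<'E'
from h import *
np.set_printoptions(precision=1,suppress=True)
ks={c:env.calibration(c) for c in ["scene","side"]}
Z=dict(nozzle_top=161,feeder=0,tube_mouth=140,rod_grip=50,rod_collar=50,rod_tip=50,cradle=0,card_center=3,carton_gold=0,carton_black=0,brush=0)
for c in ks: env.read_camera(c)
for l in Z:
    best={}
    for c in ks:
        r=env.spot_point(c,l)
        for q in r[:3]:
            print(l,c,q['confidence'],q['location'],atz(ks[c],q['location'],Z[l]))
        if r: best[c]=r[0]['location']
    if len(best)==2: print('   tri',tri([(ks[c],best[c]) for c in ks]))
print(env.state()['t'])
E
```

```text
nozzle_top scene 0.61 [352.9, 182.8] [488.7 230.9 161. ]
nozzle_top side 0.44 [200.2, 123.4] [481.9 242.4 161. ]
   tri (array([483.9, 234.6, 161.8]), [5.5528691563869215, 5.552869156386769])
feeder scene 0.92 [317.7, 195.3] [442.7 143.6   0. ]
feeder side 0.87 [201.0, 174.3] [440.2 140.5   0. ]
   tri (array([440.9, 143.6,  -2.9]), [0.25211336458523126, 0.2521133645853297])
tube_mouth scene 0.4 [306.1, 186.6] [516.  101.2 140. ]
tube_mouth side 0.5 [221.3, 145.4] [518.9 118.6 140. ]
tube_mouth side 0.26 [243.6, 121.7] [647.5 214.2 140. ]
   tri (array([517.7, 104.2, 148.7]), [4.726912507120861, 4.72691250712069])
rod_grip scene 0.68 [105.7, 207.1] [ 658.9 -484.4   50. ]
rod_grip scene 0.59 [203.2, 142.6] [ 349.1 -259.1   50. ]
rod_grip scene 0.53 [161.5, 187.4] [ 552.  -338.2   50. ]
rod_grip side 0.84 [205.1, 270.6] [ 297.1 -313.1   50. ]
rod_grip side 0.59 [332.2, 287.5] [ 633.1 -518.9   50. ]
rod_grip side 0.54 [280.3, 250.5] [ 547.1 -333.6   50. ]
   tri (array([ 459.2, -417. ,   17. ]), [195.32318058030168, 195.32318058030157])
rod_collar scene 0.75 [103.2, 222.6] [ 712.  -471.
[... 1485 characters left out ...]
159227, 0.9261772240158151])
carton_black scene 0.58 [378.5, 284.3] [711.3 358.3   0. ]
carton_black scene 0.48 [183.6, 174.8] [ 456.9 -300.5    0. ]
carton_black side 0.72 [244.0, 120.8] [719.5 378.2   0. ]
carton_black side 0.44 [230.3, 222.4] [ 455.9 -124.5    0. ]
   tri (array([714.5, 358.2,  13.6]), [3.89893212640037, 3.8989321263999055])
brush scene 0.96 [171.5, 255.3] [ 747.3 -251.1    0. ]
brush scene 0.62 [170.8, 174.6] [ 465.2 -342.5    0. ]
brush scene 0.25 [180.7, 172.9] [ 451.5 -312.3    0. ]
brush side 0.66 [318.7, 221.8] [ 745.6 -241.1   -0. ]
brush side 0.4 [198.4, 125.2] [528.1 423.7   0. ]
   tri (array([ 746. , -247.2,    4.3]), [4.081370681949288, 4.08137068194911])
1.35
```

Call:
{"fn": "arm_command", "kwargs": {"motion": [1, -115, -100, -45, 0, 0, 0, 1, -115, -100, -45, 0, 0, 0, 1, -115, -100, -45, 0, 0, 0, 1, -115, -100, -45, 0, 0, 0, 1, -115, -100, -45, 0, 0, 0, 1, -115, -100, -45, 0, 0, 0]}}

```text
t: 1.95
eef_pos: [510.7, 99.6, 259.5]
tcp_rot: [3.141, -0.001, 0.0]
ft_force: [-0.1, -0.1, -0.3]
opening: 1.005
```

```bash
python3 - <<'E'
from h import *
np.set_printoptions(precision=2,suppress=True)
s=env.state();print(s['t'],s['eef_pos'],s['tcp_rot'],s['joints'])
k=env.calibration('wrist');p,d=env.read_camera('wrist')
cv2.imwrite('pics/w1.png',p[:,:,::-1]); np.savez('w1.npz',p=p,d=d,T=k['cam_to_world'])
for l,z in [('nozzle_top',161),('tube_mouth',140),('feeder',0)]:
    for q in env.spot_point('wrist',l)[:2]:
        px=q['location'];dd=d[int(round(px[1])),int(round(px[0]))]
        print(l,q['confidence'],px,atz(k,px,z),dd,unz(k,px,dd))
E
```

```text
1.95 [510.75  99.64 259.49] [ 3.14 -0.    0.  ] [ 0.07  0.29  1.75 -0.    1.09  0.07]
nozzle_top 0.65 [221.4, 22.4] [479.52 244.11 161.  ] 242.38936 [479.3  244.65 159.13]
tube_mouth 0.61 [253.3, 180.3] [504.68 107.34 140.  ] 306.19745 [504.43 104.92 128.38]
feeder 0.65 [209.4, 139.6] [438.77 138.09   0.  ] 412.1787 [440.55 138.81  10.6 ]
```

View pics/w1.png

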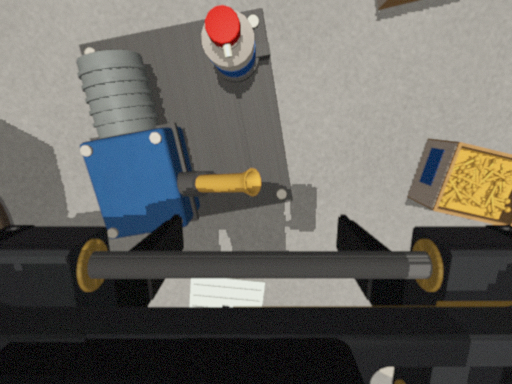

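The wrist view shows the cap at (222,25), the tube mouth at (252,182), and the base plate's right edge running from (265,10) to (290,200). I'll refine these from the depth data.

```bash
python3 - <<'E'
from h import *
np.set_printoptions(precision=1,suppress=True)
z=np.load('w1.npz');p,d,T=z['p'],z['d'],z['T']
k=env.calibration('wrist');k['cam_to_world']=T
K=np.array([[k['fx'],0,k['cx']],[0,k['fy'],k['cy']],[0,0,1]])
v,u=np.mgrid[0:384,0:512]
n=cv2.undistortPoints(np.stack([u.ravel(),v.ravel()],1)[:,None].astype(float),K,np.array(k['distortion']))[:,0]
P=np.c_[n,np.ones(len(n))]*d.reshape(-1,1); W=(P@T[:3,:3].T+T[:3,3]).reshape(384,512,3)
hsv=cv2.cvtColor(p,cv2.COLOR_RGB2HSV)
red=((hsv[...,0]<8)|(hsv[...,0]>172))&(hsv[...,1]>150)&(hsv[...,2]>60)&(v<100)&(d>0)
print('red n',red.sum(),np.percentile(W[red][:,2],[5,50,95]))
top=red&(abs(W[...,2]-np.percentile(W[red][:,2],80))<3)
ct=cv2.findContours(top.astype(np.uint8),0,2)[0];c=max(ct,key=cv2.contourArea)
(cx,cy),r=cv2.minEnclosingCircle(W[top][:,:2].astype(np.float32)); print('cap',cx,cy,r,W[top].mean(0))
# gold rim
gold=(hsv[...,0]>12)&(hsv[...,0]<30)&(hsv[...,1]>140)&(u<270)&(u>180)&(v>160)&(v<205)&(d>0)
G=W[gold];print('gold',len(G),G.min(0),G.max(0))
R=10.4*np.pi/180
# case top plane
blue=(hsv[...,0]>100)&(hsv[...,0]<125)&(hsv[...,1]>120)&(abs(W[...,2]-101)<5)&(u<200)
print('case z',np.median(W[blue][:,2]))
rc=cv2.minAreaRect(W[blue][:,:2].astype(np.float32));print('case rect',rc)
# plate right edge: last dark pixel w z~12
e=[]
for row in range(60,175,3):
    g=p[row].astype(float).mean(1)
    m=[x for x in range(255,300)]
    gr=g[257:302]-g[253:298]
    j=int(np.argmax(gr))+255
    e.append(atz(k,(j,row),12)[:2])
e=np.array(e);
l=cv2.fitLine(e.astype(np.float32),cv2.DIST_HUBER,0,.01,.01).ravel();print('edge dir deg',np.degrees(np.arctan2(l[1],l[0])),l[2:])
# top edge
e=[]
for col in range(120,200,3):
    g=p[:,col].astype(float).mean(1); gr=g[8:48]-g[12:52]; j=int(np.argmax(gr))+10; e.append(atz(k,(col,j),12)[:2])
e=np.array(e);l=cv2.fitLine(e.astype(np.float32),cv2.DIST_HUBER,0,.01,.01).ravel();print('top edge deg',np.degrees(np.arctan2(l[1],l[0])),l[2:])
cv2.imwrite('pics/w1z.png',cv2.resize(p[0:240,60:310,::-1],None,fx=3,fy=2.4,interpolation=cv2.INTER_CUBIC))
E
```

```text
red n 1099 [157.3 159.6 161. ]
cap 479.63629150390625 243.06890869140625 14.646346092224121 [479.9 242.9 159.7]
gold 1223 [437.9  76.6  11.1] [513.2 119.6 151.4]
case z 96.47065857849717
case rect ((365.23724365234375, 91.33474731445312), (95.57191467285156, 114.41734313964844), 10.565019607543945)
edge dir deg -79.39191 [541.9 151.2]
top edge deg 10.096211 [373.4 279.2]
```

View pics/w1z.png

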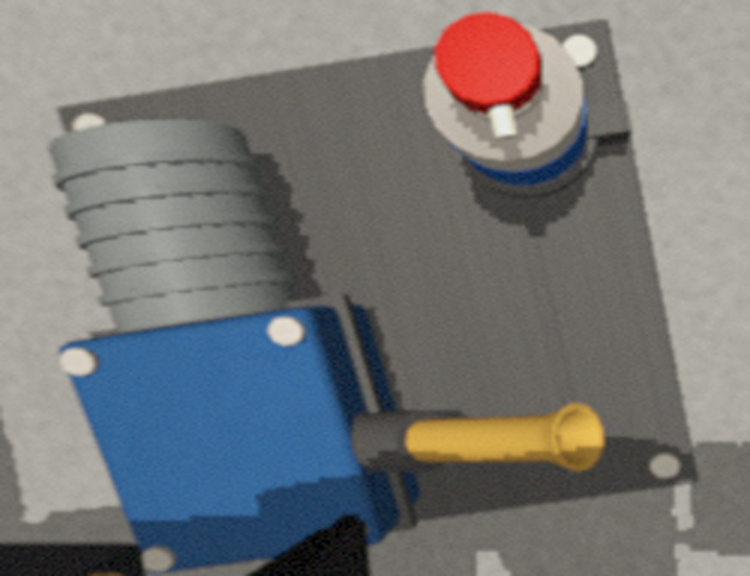

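Call:
{"fn": "arm_command", "kwargs": {"motion": [-1, -31, -143.5, 30, 0, 0, 0, -1, -31, -143.5, 30, 0, 0, 0, -1, -31, -143.5, 30, 0, 0, 0, -1, -31, -143.5, 30, 0, 0, 0, -1, -31, -143.5, 70, 0, 0, 0, -1, -31, -143.5, 84, 0, 0, 0, -1, -31, -143.5, 90, 0, 0, 0, -1, -31, -143.5, 94, 0, 0, 0, -1, -31, -143.5, 94, 0, 0, 0]}}

```text
t: 3.05
eef_pos: [479.5, 243.2, 165.8]
tcp_rot: [-3.142, -0.0, -0.001]
ft_force: [0.0, 0.5, 0.6]
opening: 0.298
```

```bash
python3 - <<'E'
from h import *
s=env.state();print(s['t'],s['eef_pos'],s['ft_force'],s['opening'],s['joints'])
p,d=env.read_camera('side')
cv2.imwrite('pics/s2.png',cv2.resize(p[80:220,130:330,::-1],None,fx=3.5,fy=3.5,interpolation=cv2.INTER_CUBIC))
k=env.calibration('side');print(proj(k,[479.6,243.1,161]))
E
```

```text
3.05 [479.51301224 243.15218088 165.78736005] [0.0070421  0.49831262 0.60161247] 0.2975391911166348 [ 3.46451981e-01  4.25999056e-01  1.82978395e+00 -9.42948543e-05
  8.85509247e-01  3.47207966e-01]
[[199.55545622 123.43004818]]
```

View pics/s2.png

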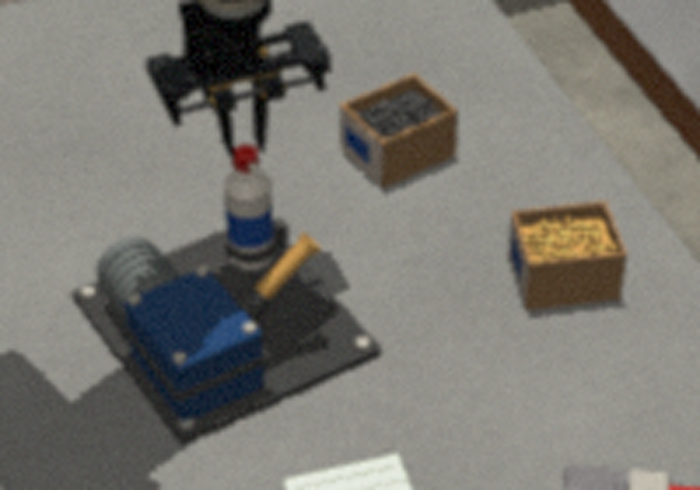

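The fingers are above the cap and still closing. I'll let them finish shutting, then go down to just below the cap top.

Call:
{"fn": "arm_command", "kwargs": {"motion": [-1, 0, 0, 0, 0, 0, 0, -1, 0, 0, 0, 0, 0, 0, -1, 0, 0, 0, 0, 0, 0, -1, 0, 0, 0, 0, 0, 0, -1, 0, 0, 4, 0, 0, 0, -1, 0, 0, 6, 0, 0, 0, -1, 0, 0, 8, 0, 0, 0, -1, 0, 0, 8, 0, 0, 0]}}

```text
t: 3.9
eef_pos: [479.2, 243.6, 157.7]
tcp_rot: [-3.141, -0.0, -0.0]
ft_force: [-0.2, 0.1, 5.0]
opening: 0.004
```

Call:
{"fn": "arm_command", "kwargs": {"motion": [-1, 0, 0, 1.5, 0, 0, 0, -1, 0, 0, 3, 0, 0, 0, -1, 0, 0, 3, 0, 0, 0]}}

```text
t: 4.2
eef_pos: [479.2, 243.6, 155.3]
tcp_rot: [-3.141, -0.001, 0.0]
ft_force: [-2.1, -0.5, 9.4]
opening: 0.004
```

Call:
{"fn": "arm_command", "kwargs": {"motion": [-1, 0, 0, 1, 0, 0, 0, -1, 0, 0, 1, 0, 0, 0, -1, 0, 0, 1, 0, 0, 0]}}

```text
t: 4.5
eef_pos: [479.3, 243.6, 155.1]
tcp_rot: [-3.141, -0.002, 0.0]
ft_force: [-4.2, -1.8, 19.6]
opening: 0.004
```

The force rose from 9.4 to 19.6 N for only 0.2 mm more travel, so the cap is fully down. Next I'll retract and swing over to the rod.

Call:
{"fn": "arm_command", "kwargs": {"motion": [-1, 0, 0, -40, 0, 0, 0, -1, 0, 0, -80, 0, 0, 0, 1, 138, 596, -95, 0, 0, -77, 1, 138, 596, -95, 0, 0, -77, 1, 138, 596, -95, 0, 0, -77, 1, 138, 596, -95, 0, 0, -77, 1, 138, 596, -95, 0, 0, -77, 1, 138, 596, -95, 0, 0, -77, 1, 138, 596, -95, 0, 0, -77, 1, 138, 596, -95, 0, 0, -77, 1, 138, 596, -95, 0, 0, -77, 1, 138, 596, -95, 0, 0, -77, 1, 138, 596, -95, 0, 0, -77, 1, 138, 596, -95, 0, 0, -77, 1, 138, 596, -95, 0, 0, -77, 1, 138, 596, -95, 0, 0, -77, 1, 138, 596, -95, 0, 0, -77, 1, 138, 596, -95, 0, 0, -77]}}

```text
t: 6.3
eef_pos: [616.9, -351.4, 248.4]
tcp_rot: [-3.141, -0.001, 1.345]
ft_force: [-0.3, 0.3, 0.8]
opening: 0.999
```

```bash
python3 - <<'E'
from h import *
np.set_printoptions(precision=2,suppress=True)
s=env.state();print(s['t'],s['eef_pos'],s['tcp_rot'],s['joints'])
k=env.calibration('wrist');p,d=env.read_camera('wrist')
cv2.imwrite('pics/w3.png',p[:,:,::-1]); np.savez('w3.npz',p=p,d=d,T=k['cam_to_world'])
for l,z in [('rod_grip',50),('rod_collar',50),('rod_tip',50),('cradle',0)]:
    for q in env.spot_point('wrist',l)[:2]:
        px=q['location'];dd=d[int(round(px[1])),int(round(px[0]))]
        print(l,q['confidence'],px,atz(k,px,z),dd,unz(k,px,dd))
p,d=env.read_camera('scene');cv2.imwrite('pics/sc3.png',p[:,:,::-1])
k=env.calibration('scene');r=env.spot_point('scene','nozzle_top');print(r[:1],proj(k,[479.6,243.1,161]))
E
```

```text
6.3 [ 616.85 -351.41  248.36] [-3.14 -0.    1.34] [-0.61  0.59  1.28  0.    1.27 -1.96]
rod_grip 0.83 [265.7, 119.6] [ 553.05 -329.28   50.  ] 347.9893 [ 553.   -329.45   58.85]
rod_grip 0.78 [162.2, 205.7] [ 629.23 -484.89   50.  ] 414.96976 [ 635.76 -497.3    19.3 ]
rod_collar 0.95 [261.6, 70.7] [ 497.72 -321.77   50.  ] 328.24445 [ 500.04 -322.41   65.97]
rod_collar 0.61 [186.6, 237.6] [ 679.26 -466.42   50.  ] 426.44174 [ 689.91 -477.23   19.47]
cradle 0.65 [264.5, 48.9] [ 465.28 -310.15    0.  ] 335.39005 [ 476.04 -313.44   52.29]
[{'location': [355.5, 184.3], 'confidence': 0.56}] [[357.35 181.  ]]
```

View pics/w3.png

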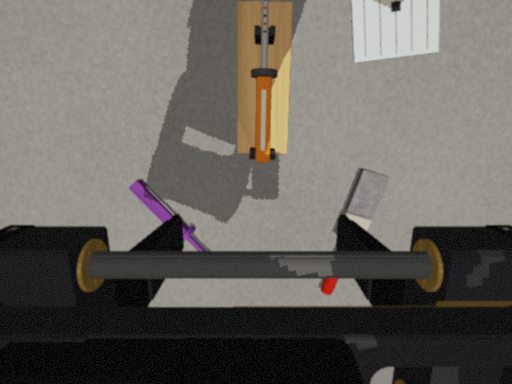

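View pics/sc3.png

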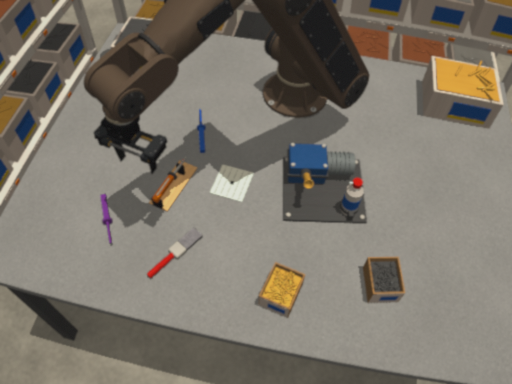

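The wrist view shows the orange handle running from (262,160) to (263,75), the collar at (264,72), and the tip going off the top edge at (265,0). I'll fit the handle's axis.

```bash
python3 - <<'E'
from h import *
np.set_printoptions(precision=2,suppress=True)
z=np.load('w3.npz');p,d,T=z['p'],z['d'],z['T']
k=env.calibration('wrist');k['cam_to_world']=T
hsv=cv2.cvtColor(p,cv2.COLOR_RGB2HSV)
v,u=np.mgrid[0:384,0:512]
K=np.array([[k['fx'],0,k['cx']],[0,k['fy'],k['cy']],[0,0,1]])
n=cv2.undistortPoints(np.stack([u.ravel(),v.ravel()],1)[:,None].astype(float),K,np.array(k['distortion']))[:,0]
P=np.c_[n,np.ones(len(n))]*d.reshape(-1,1); W=(P@T[:3,:3].T+T[:3,3]).reshape(384,512,3)
reg=(u>235)&(u<300)&(v<170)
m=reg&(W[...,2]>54)&(W[...,2]<64)&(v>78)
print(m.sum(),np.percentile(W[m][:,2],[5,50,95]))
rc=cv2.minAreaRect(W[m][:,:2].astype(np.float32));print('handle top',rc)
m2=reg&(W[...,2]>46)
l=cv2.fitLine(W[m&(d>0)][:,:2].astype(np.float32),cv2.DIST_HUBER,0,.01,.01).ravel();print(np.degrees(np.arctan2(l[1],l[0])),l[2:])
c=reg&(W[...,2]>62);print('collar',c.sum(),W[c].mean(0))
# stripe midline: bright pixel centroid
w=(hsv[...,1]<110)&(hsv[...,2]>140)&(u>255)&(u<272)&(v>85)&(v<155)
pts=np.array([atz(k,(a,b),59)[:2] for b,a in zip(*np.nonzero(w))])
l=cv2.fitLine(pts.astype(np.float32),cv2.DIST_HUBER,0,.01,.01).ravel();print('stripe',len(pts),np.degrees(np.arctan2(l[1],l[0])),l[2:],pts.min(0),pts.max(0))
# base
wood=(hsv[...,0]>8)&(hsv[...,0]<22)&(hsv[...,1]>80)&(u>225)&(u<310)&(v<160)&(W[...,2]<14)
print('wood',cv2.minAreaRect(W[wood][:,:2].astype(np.float32)))
E
```

```text
1260 [56.39 57.91 59.33]
handle top ((554.8549194335938, -333.3569641113281), (17.95258331298828, 96.82740020751953), 75.93174743652344)
-13.999058 [ 553.29 -333.09]
collar 158 [ 515.1  -324.87  162.35]
stripe 315 -13.167118 [ 552.59 -332.56] [ 519.53 -342.88] [ 587.26 -318.31]
wood ((504.83770751953125, -320.578857421875), (70.26080322265625, 190.25491333007812), 75.94062042236328)
```

```bash
python3 - <<'E'
import numpy as np
from scipy.optimize import least_squares
q=np.array([[-.1056,.49154,1.55946],[.07,.29,1.75],[.34645,.426,1.82978],[-.61,.59,1.28]])
X=np.array([[624.75,.05,214.07],[510.75,99.64,259.49],[479.51,243.15,165.79],[616.85,-351.41,248.36]])
def f(p):
    L1,L2,hz,dd=p
    r=L1*np.sin(q[:,1])+L2*np.sin(q[:,1]+q[:,2]); z=hz+L1*np.cos(q[:,1])+L2*np.cos(q[:,1]+q[:,2])
    x=r*np.cos(q[:,0])-dd*np.sin(q[:,0]); y=r*np.sin(q[:,0])+dd*np.cos(q[:,0])
    return np.r_[x-X[:,0],y-X[:,1],z-X[:,2]]
s=least_squares(f,[500,450,-100,66]);print(s.x,s.fun.round(1))
E
```

```text
[ 589.92426086  387.81518636 -127.71795943   65.19860227] [ 1.  -2.  10.1 -6.7 -0.8  1.4  2.9  4.5 -0.9  2.7 -1.7 -0.2]
```

```bash
cat >> h.py <<'E'
def toolR(az,tilt):
    "az: azimuth(deg) of tool -y when tool is down; tilt deg: tool z leaned toward that azimuth"
    a=np.radians(az)
    R0=Ro.from_matrix(np.c_[[np.cos(a-np.pi/2),np.sin(a-np.pi/2),0],[-np.cos(a),-np.sin(a),0],[0,0,-1]])
    return R0*Ro.from_rotvec([np.radians(tilt),0,0])
def go(R,grasp=None,tcp=None,cur=None):
    s=env.state(); p,Rc=(s['eef_pos'],Ro.from_euler('xyz',s['tcp_rot'])) if cur is None else cur
    if tcp is None: tcp=np.array(grasp)+19*R.as_matrix()[:,2]
    d=Rc.inv().apply(np.array(tcp)-p); w=np.degrees((Rc.inv()*R).as_rotvec())
    return np.round(d,1),np.round(w,2)
E
python3 - <<'E'
from h import *
R=toolR(166,20); G=np.array([553.5,-333,50]);z=R.as_matrix()[:,2];print(z)
for b in (90,30,0): print(go(R,G-b*z))
print(go(R,G+[0,0,100]))
E
```

```text
[-0.33186068  0.08274216 -0.93969262]
(array([  3.7, -42. , 132.3]), array([20.02,  0.19,  1.03]))
(array([  4.1, -62.6, 188.6]), array([20.02,  0.19,  1.03]))
(array([  4.3, -72.8, 216.8]), array([20.02,  0.19,  1.03]))
(array([  4.3, -72.8, 116.8]), array([20.02,  0.19,  1.03]))
```

Call:
{"fn": "arm_command", "kwargs": {"motion": [1, 3.7, -42, 132, 20, 0.2, 1, 1, 3.7, -42, 132, 20, 0.2, 1, 1, 3.7, -42, 132, 20, 0.2, 1, 1, 3.7, -42, 132, 20, 0.2, 1, 1, 4, -60, 180, 20, 0.2, 1, 1, 4, -60, 180, 20, 0.2, 1]}}

```text
t: 7.25
eef_pos: [557.5, -334.0, 66.7]
tcp_rot: [-2.789, -0.002, 1.326]
ft_force: [0.1, 0.2, 0.5]
opening: 1.0
```

```bash
python3 - <<'E'
from h import *
np.set_printoptions(precision=3,suppress=True)
s=env.state();print(s['t'],s['eef_pos'],s['tcp_rot'],s['joints'])
k=env.calibration('wrist');p,d=env.read_camera('wrist')
cv2.imwrite('pics/w4.png',p[:,:,::-1])
R=toolR(166,20); G=np.array([553.5,-333,50])
print(go(R,G)); print(proj(k,[G+[0,0,9],G+R.as_matrix()[:,0]*9+[0,0,9],G-R.as_matrix()[:,0]*9+[0,0,9]]))
p,d=env.read_camera('side')
cv2.imwrite('pics/s4.png',cv2.resize(p[180:310,200:380,::-1],None,fx=4,fy=4,interpolation=cv2.INTER_CUBIC))
E
```

```text
7.25 [ 557.542 -334.037   66.742] [-2.789 -0.002  1.326] [-0.593  0.82   1.374 -0.121  1.283 -1.865]
(array([ 0.5,  1.1, 39.1]), array([-0.05, -0.08, -0.01]))
[[259.871 224.951]
 [273.887 224.947]
 [245.854 224.954]]
```

View pics/w4.png

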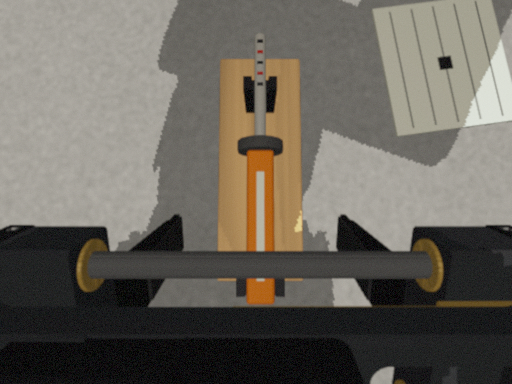

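View pics/s4.png

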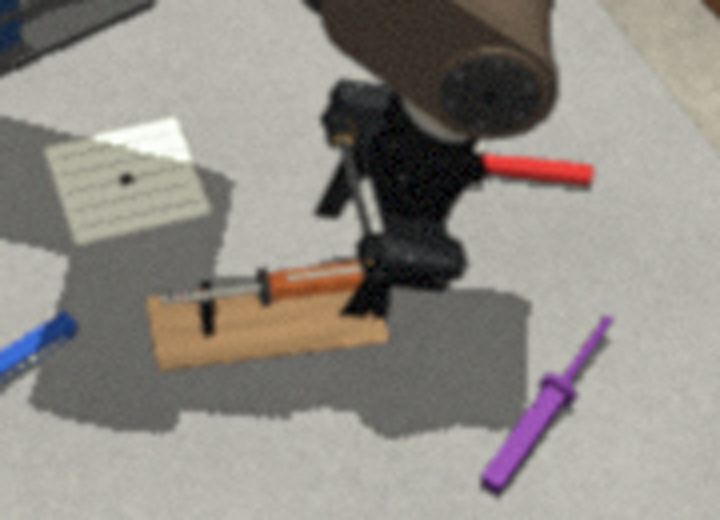

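The handle spans columns 247–274 and rows 150–303, centred where the projection puts it. I'll descend and grip.

Call:
{"fn": "arm_command", "kwargs": {"motion": [1, 0.5, 1, 25, 0, 0, 0, 1, 0.5, 1, 39, 0, 0, 0, 1, 0.5, 1, 39, 0, 0, 0, -1, 0.5, 1, 39, 0, 0, 0, -1, 0.5, 1, 39, 0, 0, 0, -1, 0.5, 1, 39, 0, 0, 0, -1, 0.5, 1, 39, 0, 0, 0, -1, 0.5, 1, 39, 0, 0, 0, -1, 0.5, 1, 39, 0, 0, 0, -1, 0.5, 1, 39, 0, 0, 0, -1, 0.5, 1, 39, 0, 0, 0, -1, 0.5, 1, 39, 0, 0, 0, -1, 0.5, 1, 39, 0, 0, 0, -1, 0.5, 1, 39, 0, 0, 0, -1, 0.5, 1, 39, 0, 0, 0]}}

```text
t: 8.85
eef_pos: [547.6, -331.6, 31.6]
tcp_rot: [-2.793, -0.0, 1.326]
ft_force: [-0.4, -0.4, -1.1]
opening: 0.188
```

```bash
python3 - <<'E'
from h import *
np.set_printoptions(precision=3,suppress=True)
s=env.state();print(s['t'],s['eef_pos'],s['tcp_rot'],s['joints'],s['ft_force'])
R=Ro.from_euler('xyz',s['tcp_rot']);u=R.inv().apply([0,0,1]);print('up in tool',u)
E
```

```text
8.85 [ 547.557 -331.582   31.643] [-2.793 -0.     1.326] [-0.597  0.848  1.423 -0.127  1.202 -1.858] [-0.378 -0.363 -1.147]
up in tool [ 0.    -0.342 -0.94 ]
```

It's gripped at 17.9 mm wide. I'll lift straight up.

Call:
{"fn": "arm_command", "kwargs": {"motion": [-1, 0, -7, -19, 0, 0, 0, -1, 0, -20, -55, 0, 0, 0, -1, 0, -37, -102, 0, 0, 0, -1, 0, -48, -132, 0, 0, 0, -1, 0, -62, -170, 0, 0, 0, -1, 0, -62, -170, 0, 0, 0]}}

```text
t: 9.45
eef_pos: [548.7, -332.5, 218.1]
tcp_rot: [-2.801, 0.003, 1.326]
ft_force: [-0.1, 0.0, -1.0]
opening: 0.186
```

```bash
python3 - <<'E'
from h import *
np.set_printoptions(precision=3,suppress=True)
s=env.state();print(s['t'],s['eef_pos'],s['tcp_rot'],s['joints'],s['ft_force'],s['opening'])
k=env.calibration('wrist');p,d=env.read_camera('wrist');np.savez('w5.npz',p=p,d=d,T=k['cam_to_world'])
R=Ro.from_euler('xyz',s['tcp_rot']);M=R.as_matrix()
g=s['eef_pos']-19*M[:,2]; ax=R.apply([0,-np.cos(np.radians(20)),-np.sin(np.radians(20))]); print('grip',g,'axis',ax)
q=proj(k,[g+58*ax,g+138*ax]);print(q)
for l in('rod_collar','rod_tip'): print(l,[(r['location'],r['confidence']) for r in env.spot_point('wrist',l)[:2]])
im=p[:,:,::-1].copy()
for a in q: cv2.circle(im,tuple(int(round(x)) for x in a),2,(0,255,0),1)
cv2.imwrite('pics/w5.png',im)
E
```

```text
9.45 [ 548.705 -332.496  218.083] [-2.801  0.003  1.326] [-0.598  0.655  1.282 -0.118  1.525 -1.899] [-0.131  0.006 -0.988] 0.18606140336711532
grip [ 554.882 -333.989  235.988] axis [-0.748  0.188  0.637]
[[ 259.827  148.727]
 [ 259.912 -102.658]]
rod_collar [([258.3, 141.3], 0.72), ([233.0, 16.1], 0.7)]
rod_tip [([257.7, 12.6], 0.59)]
```

View pics/w5.png

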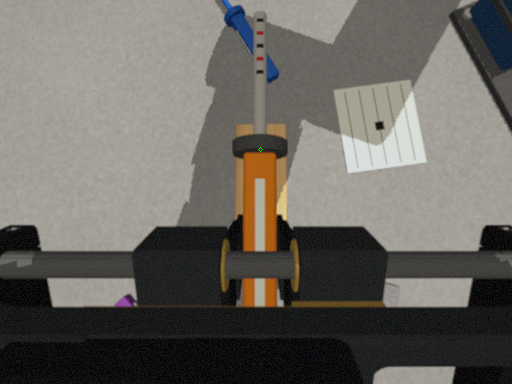

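The wrist view shows the rod held straight: collar at (260,145), tip at (260,12). My axis sign was wrong, so I'll redo that and fit the pose in the hand.

```bash
python3 - <<'E'
from h import *
np.set_printoptions(precision=3,suppress=True)
s=env.state()
z=np.load('w5.npz');p,d,T=z['p'],z['d'],z['T'];k=env.calibration('wrist');k['cam_to_world']=T
R=Ro.from_euler('xyz',s['tcp_rot']);M=R.as_matrix();g=s['eef_pos']-19*M[:,2]
for a in (18,20,22):
  for o in (0,3):
    ax=R.apply([0,-np.cos(np.radians(a)),np.sin(np.radians(a))])
    h=R.apply([0,-np.sin(np.radians(a)),-np.cos(np.radians(a))]) # marked side normal
    gg=g+o*ax
    print(a,o,proj(k,[gg-50*ax+9*h,gg+50*ax+9*h,gg+50*ax+16*h,gg+58*ax+16*h,gg+138*ax]).round(1).tolist())
im=p[0:240,210:310,::-1]
cv2.imwrite('pics/w5z.png',cv2.resize(im,None,fx=5,fy=2.5,interpolation=cv2.INTER_CUBIC))
col=p[:,260].astype(int)
print([(r,col[r].tolist()) for r in list(range(5,20))+list(range(130,160,2))])
print('depth',[(r,float(d[r,260])) for r in (15,30,60,100,125,160,200,300)])
for r in (15,30,60,100,125,160,200): print(r, R.inv().apply(unz(k,(260,r),d[r,260])-s['eef_pos'])+[0,0,19])
E
```

```text
18 0 [[260.9, 337.0], [260.9, 151.4], [260.9, 148.7], [260.9, 133.9], [260.9, 10.1]]
18 3 [[260.9, 331.3], [260.9, 146.0], [260.9, 143.1], [260.9, 128.3], [260.9, 5.3]]
20 0 [[260.9, 337.8], [260.9, 151.5], [260.9, 148.5], [260.9, 133.9], [260.9, 15.5]]
20 3 [[260.9, 331.9], [260.9, 146.3], [260.9, 143.0], [260.9, 128.4], [260.9, 11.0]]
22 0 [[260.9, 338.4], [260.9, 151.7], [260.9, 148.3], [260.9, 134.0], [260.9, 20.9]]
22 3 [[260.9, 332.4], [260.9, 146.6], [260.9, 142.9], [260.9, 128.7], [260.9, 16.6]]
[(5, [164, 162, 154]), (6, [160, 156, 147]), (7, [154, 154, 146]), (8, [161, 158, 150]), (9, [160, 156, 149]), (10, [153, 150, 140]), (11, [138, 133, 123]), (12, [131, 126, 116]), (13, [129, 121, 111]), (14, [129, 126, 116]), (15, [131, 126, 117]), (16, [133, 127, 116]), (17, [128, 121, 112]), (18, [83, 77, 73]), (19, [43, 42, 40]), (130, [138, 134, 123]), (132, [135, 132, 119]), (134, [69, 67, 62]), (136, [62, 60, 55]), (138, [60, 62, 58]), (140, [62, 60, 55]), (142, [58, 56, 52]), (144, [63, 58, 58]), (146, [57, 54, 51]), (148, [43, 42, 43]), (150, [37, 34, 33]), (152, [109, 56, 17]), (154, [171, 93, 28]), (156, [172, 95, 21]), (158, [174, 96, 23])]
depth [(15, 172.91551208496094), (30, 171.6168212890625), (60, 169.31192016601562), (100, 166.22256469726562), (125, 166.05296325683594), (160, 158.6959686279297), (200, 155.83897399902344), (300, 150.239013671875)]
15 [  -0.528 -127.101   37.661]
30 [  -0.524 -118.13    33.997]
60 [  -0.517 -100.65    27.092]
100 [ -0.508 -78.091  18.061]
125 [ -0.507 -64.37   14.334]
160 [ -0.486 -46.248   2.044]
200 [ -0.478 -26.093  -6.124]
```

View pics/w5z.png

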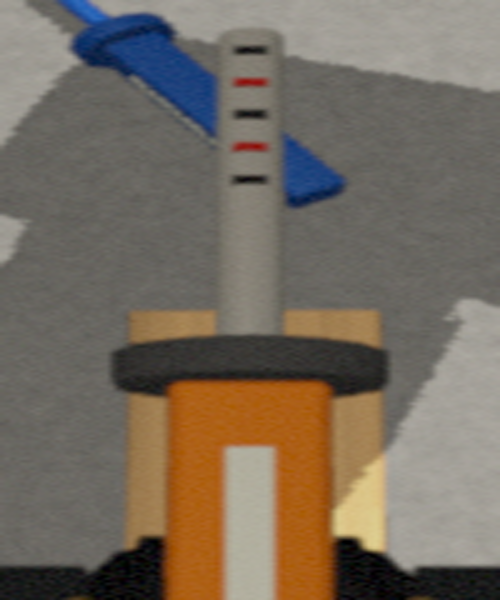

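```bash
python3 - <<'E'
from h import *
np.set_printoptions(precision=3,suppress=True)
psi=10.5; m=np.array([504.8,105.8,140]); c=np.radians(psi);tz=np.array([np.cos(np.radians(35))*np.cos(c),np.cos(np.radians(35))*np.sin(c),np.sin(np.radians(35))])
R=toolR(180+psi,-15); print(R.apply([0,-np.cos(np.radians(20)),np.sin(np.radians(20))]),tz)
print(go(R,m+(138+60)*tz), m+198*tz)
E
```

```text
[-0.805 -0.149 -0.574] [0.805 0.149 0.574]
(array([483.3,  -3.1, -23.4]), array([-34.49,  -1.14, -24.87])) [664.276 135.357 253.568]
```

Call:
{"fn": "arm_command", "kwargs": {"motion": [-1, 60, -5, -20, 0, 0, 0, -1, 483, -3, -23.5, -34.5, -1.1, -24.9, -1, 483, -3, -23.5, -34.5, -1.1, -24.9, -1, 483, -3, -23.5, -34.5, -1.1, -24.9, -1, 483, -3, -23.5, -34.5, -1.1, -24.9, -1, 483, -3, -23.5, -34.5, -1.1, -24.9, -1, 483, -3, -23.5, -34.5, -1.1, -24.9, -1, 483, -3, -23.5, -34.5, -1.1, -24.9, -1, 483, -3, -23.5, -34.5, -1.1, -24.9, -1, 483, -3, -23.5, -34.5, -1.1, -24.9, -1, 483, -3, -23.5, -34.5, -1.1, -24.9, -1, 483, -3, -23.5, -34.5, -1.1, -24.9, -1, 483, -3, -23.5, -34.5, -1.1, -24.9, -1, 483, -3, -23.5, -34.5, -1.1, -24.9]}}

```text
t: 11.0
eef_pos: [669.3, 134.4, 235.4]
tcp_rot: [2.88, 0.0, 1.753]
ft_force: [0.7, -0.6, -0.8]
opening: 0.186
```

```bash
cat > chk.py <<'E'
from h import *
import sys
np.set_printoptions(precision=3,suppress=True)
n=sys.argv[1]
s=env.state();print(s['t'],s['eef_pos'],s['tcp_rot'],s['joints'],s['ft_force'],s['opening'])
psi=10.5; m=np.array([504.8,105.8,140]); c=np.radians(psi);tz=np.array([np.cos(np.radians(35))*np.cos(c),np.cos(np.radians(35))*np.sin(c),np.sin(np.radians(35))])
R=Ro.from_euler('xyz',s['tcp_rot']);M=R.as_matrix();g=s['eef_pos']-19*M[:,2]
ax=R.apply([0,-np.cos(np.radians(20)),np.sin(np.radians(20))])
e=g+138*ax-m; print('axis',ax,'tip rel mouth: along',e@tz,'perp',e-(e@tz)*tz)
for cam in ('wrist','side','scene'):
    k=env.calibration(cam);p,d=env.read_camera(cam);np.savez(f'{cam}{n}.npz',p=p,d=d,T=k['cam_to_world'])
    im=p[:,:,::-1].copy()
    q=proj(k,[g+58*ax,g+138*ax,m,m-80*tz]);print(cam,q.round(1).tolist())
    for l in('tube_mouth','rod_tip'): print(l,[(r['location'],r['confidence']) for r in env.spot_point(cam,l)[:2]])
    if cam=='wrist':
        cv2.imwrite(f'pics/{cam}{n}.png',im)
    else:
        x,y=q[2].astype(int); x0,y0=max(x-60,0),max(y-50,0)
        cv2.imwrite(f'pics/{cam}{n}.png',cv2.resize(im[y0:y0+100,x0:x0+130],None,fx=6,fy=6,interpolation=cv2.INTER_CUBIC)); print('crop',x0,y0)
E
python3 chk.py 6
```

```text
11.0 [669.255 134.422 235.445] [2.88  0.    1.753] [ 0.092  0.462  1.577  0.031  0.842 -1.679] [ 0.681 -0.577 -0.814] 0.18565639200723136
axis [-0.806 -0.148 -0.574] tip rel mouth: along 59.97372283166301 perp [ 0.143 -1.705  0.243]
wrist [[259.8, 143.3], [259.9, 13.6], [262.6, -74.8], [262.5, -183.0]]
tube_mouth []
rod_tip [([256.3, 11.7], 0.58)]
side [[245.7, 120.7], [230.5, 136.8], [218.9, 148.6], [203.9, 164.4]]
tube_mouth [([223.8, 143.4], 0.48)]
rod_tip [([229.4, 137.3], 0.66), ([354.1, 257.8], 0.63)]
crop 158 98
scene [[312.8, 202.1], [309.8, 191.1], [308.2, 183.8], [305.6, 174.8]]
tube_mouth [([312.9, 202.2], 0.15)]
rod_tip [([200.4, 107.4], 0.73), ([111.9, 242.9], 0.7)]
crop 248 133
```

View pics/wrist6.png

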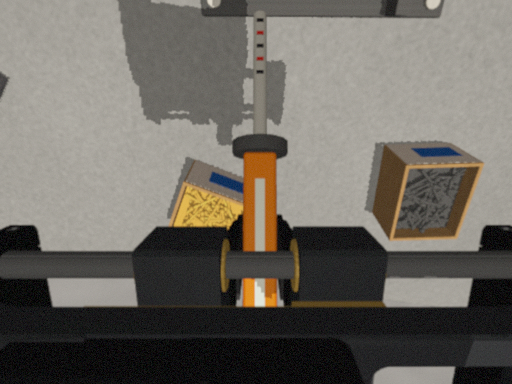

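View pics/side6.png

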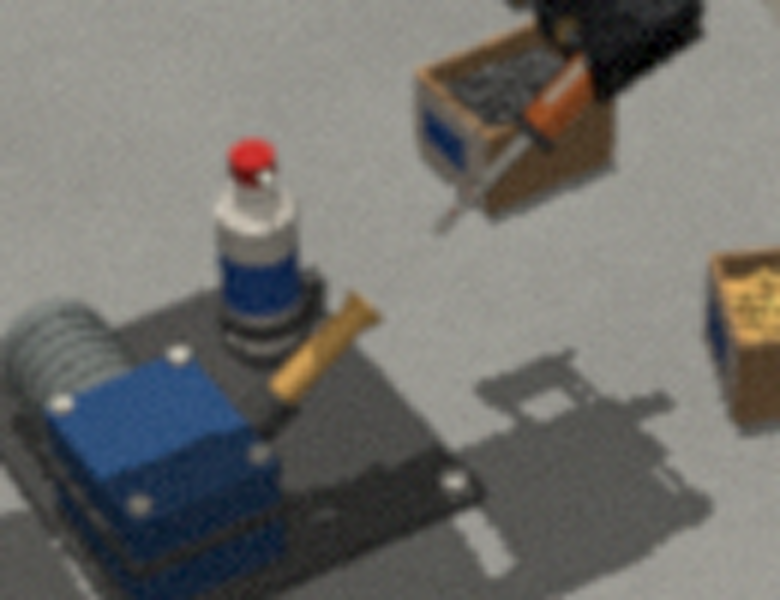

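View pics/scene6.png

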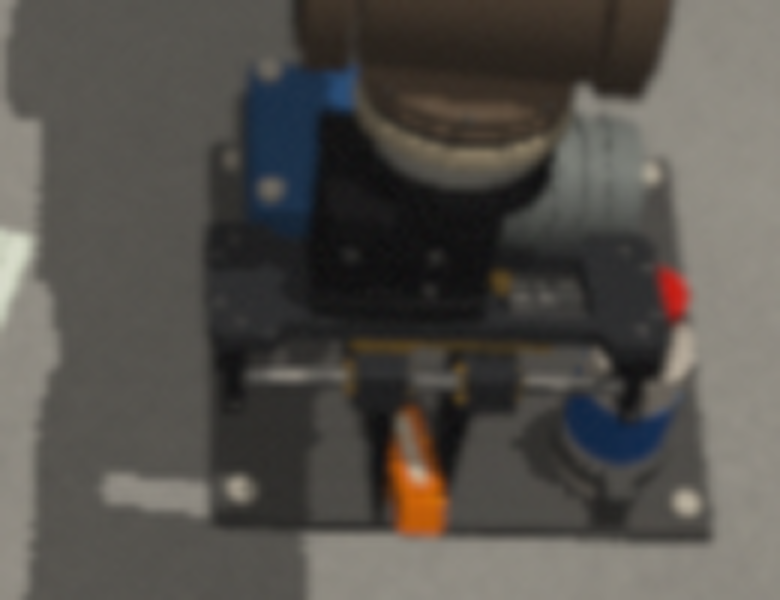

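The side view puts the rim at about (218.3,149.2), against a prediction of (218.9,148.6), and the rod looks collinear with the tube. The readings show the rod 1.7 mm off in y, so I'll correct that and bring the tip to the rim.

Call:
{"fn": "arm_command", "kwargs": {"motion": [-1, 1.7, -14, 5.1, 0, 0, 0, -1, 1.7, -28, 10.3, 0, 0, 0, -1, 1.7, -42, 15.4, 0, 0, 0, -1, 1.7, -50, 18, 0, 0, 0, -1, 1.7, -54.5, 19.8, 0, 0, 0, -1, 1.7, -54.5, 19.8, 0, 0, 0]}}

```text
t: 12.05
eef_pos: [622.4, 128.7, 202.7]
tcp_rot: [2.879, 0.0, 1.755]
ft_force: [0.0, 0.3, -0.8]
opening: 0.188
```

```bash
python3 chk.py 7
```

```text
12.05 [622.367 128.716 202.651] [2.879 0.    1.755] [ 0.09   0.429  1.734  0.037  0.718 -1.69 ] [ 0.036  0.252 -0.798] 0.18766794806257422
axis [-0.805 -0.15  -0.574] tip rel mouth: along 2.531401841509089 perp [-0.394  0.988  0.296]
wrist [[259.8, 143.3], [259.9, 13.6], [258.2, 10.1], [258.4, -106.4]]
tube_mouth [([259.6, 8.8], 0.86)]
rod_tip [([260.1, 12.5], 0.75)]
side [[234.3, 131.9], [219.2, 147.9], [218.9, 148.6], [203.9, 164.4]]
tube_mouth [([221.8, 146.0], 0.71)]
rod_tip [([353.3, 259.6], 0.86), ([169.4, 294.5], 0.63)]
crop 158 98
scene [[311.6, 194.0], [308.7, 184.0], [308.2, 183.8], [305.6, 174.8]]
tube_mouth [([280.4, 294.6], 0.19)]
rod_tip [([200.5, 108.7], 0.76), ([109.7, 243.1], 0.74)]
crop 248 133
```

View pics/side7.png

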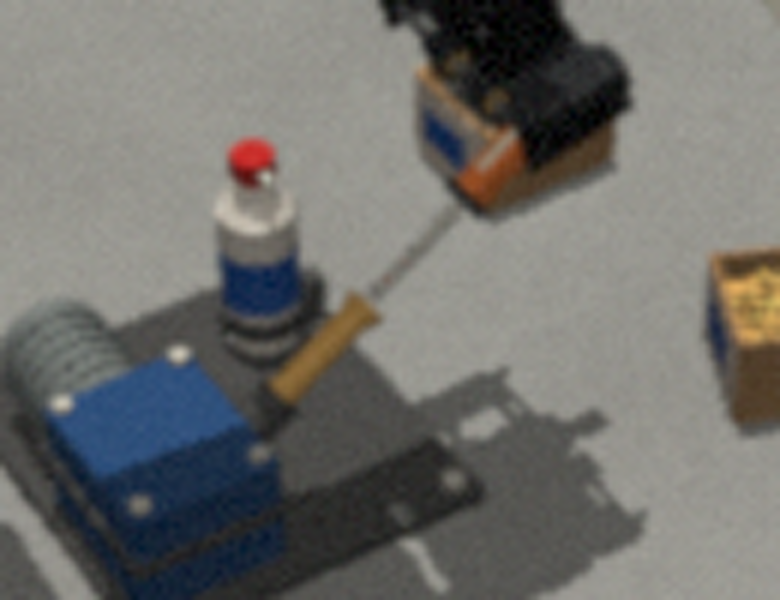

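View pics/wrist7.png

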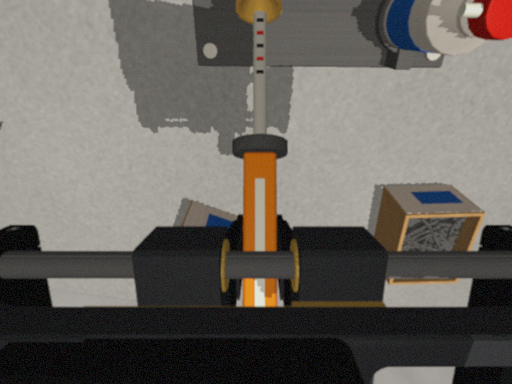

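The tip (260,12) sits in the rim, which spans columns 236–282. I'll slide in slowly.

Call:
{"fn": "arm_command", "kwargs": {"motion": [-1, -0.5, -7, 2.6, 0, 0, 0, -1, -0.5, -14, 5.1, 0, 0, 0, -1, -0.5, -21, 7.7, 0, 0, 0, -1, -0.5, -28, 10.3, 0, 0, 0, -1, -0.5, -28, 10.3, 0, 0, 0]}}

```text
t: 13.0
eef_pos: [597.5, 123.6, 184.7]
tcp_rot: [2.88, -0.0, 1.755]
ft_force: [-0.3, 0.3, -0.8]
opening: 0.189
```

```bash
python3 chk.py 8 | head -3
```

```text
13.0 [597.487 123.634 184.738] [ 2.88  -0.     1.755] [ 0.084  0.417  1.814  0.042  0.652 -1.701] [-0.3    0.336 -0.814] 0.1885823578371634
axis [-0.806 -0.15  -0.573] tip rel mouth: along -28.51689941026581 perp [-0.35   0.544  0.35 ]
wrist [[259.8, 143.3], [259.9, 13.6], [258.9, 58.7], [259.0, -62.4]]
```

View pics/wrist8.png

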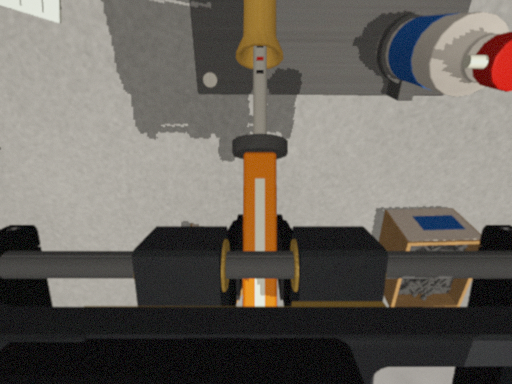

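The rod is inside the tube with no extra force. I'll go on to about 6 mm short of the stop.

Call:
{"fn": "arm_command", "kwargs": {"motion": [-1, 0, -7, 2.6, 0, 0, 0, -1, 0, -14, 5.1, 0, 0, 0, -1, 0, -21, 7.7, 0, 0, 0, -1, 0, -28, 10.3, 0, 0, 0, -1, 0, -35, 12.8, 0, 0, 0, -1, 0, -42.8, 15.6, 0, 0, 0, -1, 0, -42.8, 15.6, 0, 0, 0]}}

```text
t: 14.15
eef_pos: [560.8, 116.8, 158.6]
tcp_rot: [2.88, -0.0, 1.755]
ft_force: [0.5, -0.3, -0.8]
opening: 0.188
```

```bash
python3 chk.py 9 | head -3
```

```text
14.15 [560.805 116.804 158.558] [ 2.88  -0.     1.755] [ 0.077  0.404  1.929  0.053  0.549 -1.719] [ 0.529 -0.315 -0.803] 0.18829122599767228
axis [-0.806 -0.15  -0.573] tip rel mouth: along -74.09552586802167 perp [-0.326  0.517  0.323]
wrist [[259.8, 143.3], [259.9, 13.6], [258.8, 133.5], [259.0, 5.0]]
```

View pics/wrist9.png

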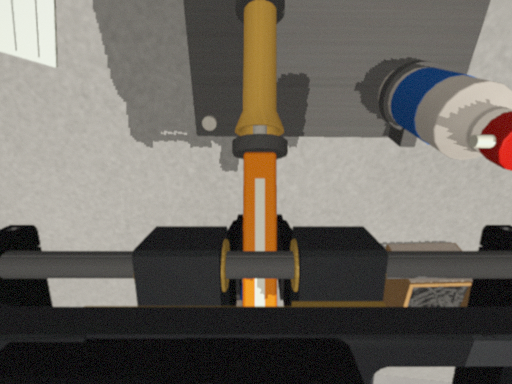

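Call:
{"fn": "arm_command", "kwargs": {"motion": [-1, 0, -1.5, 0.5, 0, 0, 0, -1, 0, -3, 1.1, 0, 0, 0, -1, 0, -4.2, 1.5, 0, 0, 0, -1, 0, -4.2, 1.5, 0, 0, 0]}}

```text
t: 15.0
eef_pos: [558.1, 116.3, 156.6]
tcp_rot: [2.879, -0.0, 1.754]
ft_force: [0.1, 0.5, -0.1]
opening: 0.19
```

Call:
{"fn": "arm_command", "kwargs": {"motion": [-1, 0, -0.5, 0.2, 0, 0, 0, -1, 0, -1, 0.4, 0, 0, 0, -1, 0, -1, 0.4, 0, 0, 0]}}

```text
t: 15.3
eef_pos: [557.4, 116.1, 156.1]
tcp_rot: [2.879, 0.0, 1.755]
ft_force: [-0.1, 0.6, -0.8]
opening: 0.184
```

Call:
{"fn": "arm_command", "kwargs": {"motion": [-1, 0, -0.5, 0.2, 0, 0, 0, -1, 0, -1, 0.4, 0, 0, 0, -1, 0, -1, 0.4, 0, 0, 0]}}

```text
t: 15.6
eef_pos: [556.6, 116.0, 155.4]
tcp_rot: [2.879, 0.0, 1.755]
ft_force: [0.1, 0.7, -1.3]
opening: 0.187
```

```bash
python3 chk.py 10 | head -3
```

```text
15.6 [556.562 115.953 155.379] [2.879 0.    1.755] [ 0.076  0.403  1.943  0.055  0.535 -1.722] [ 0.082  0.701 -1.275] 0.18716638916670514
axis [-0.805 -0.15  -0.574] tip rel mouth: along -79.4883522417468 perp [-0.141  0.475  0.074]
wrist [[259.8, 143.3], [259.9, 13.6], [258.9, 142.5], [259.1, 12.9]]
```

View pics/wrist10.png

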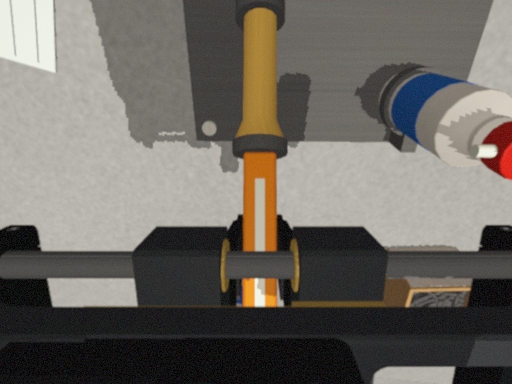

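Call:
{"fn": "arm_command", "kwargs": {"motion": [-1, 0, -0.5, 0.2, 0, 0, 0, -1, 0, -1, 0.4, 0, 0, 0, -1, 0, -1, 0.4, 0, 0, 0]}}

```text
t: 16.35
eef_pos: [556.4, 115.9, 155.3]
tcp_rot: [2.877, 0.0, 1.754]
ft_force: [2.8, 1.0, 1.9]
opening: 0.188
```

Call:
{"fn": "arm_command", "kwargs": {"motion": [-1, 0, -0.6, 0.2, 0, 0, 0, -1, 0, -0.6, 0.2, 0, 0, 0]}}

```text
t: 16.55
eef_pos: [556.4, 115.8, 155.3]
tcp_rot: [2.876, 0.0, 1.754]
ft_force: [5.3, 1.1, 5.2]
opening: 0.186
```

The collar is seated: the motion stopped and the axial reaction is about 8 N. Now I'll draw it straight out.

Call:
{"fn": "arm_command", "kwargs": {"motion": [-1, 0, 5, -1.8, 0, 0, 0, -1, 0, 15, -5.5, 0, 0, 0, -1, 0, 28, -10.2, 0, 0, 0, -1, 0, 42, -15.3, 0, 0, 0, -1, 0, 56, -20.4, 0, 0, 0, -1, 0, 70, -25.5, 0, 0, 0, -1, 0, 84, -30.6, 0, 0, 0, -1, 0, 104, -37.9, 0, 0, 0, -1, 0, 130, -47.3, 0, 0, 0, -1, 0, 130, -47.3, 0, 0, 0]}}

```text
t: 17.55
eef_pos: [669.2, 136.8, 235.7]
tcp_rot: [2.876, 0.0, 1.755]
ft_force: [-0.8, -0.2, -1.9]
opening: 0.189
```

```bash
python3 chk.py 11
```

```text
17.55 [669.162 136.753 235.705] [2.876 0.    1.755] [ 0.096  0.461  1.579  0.031  0.837 -1.676] [-0.802 -0.242 -1.858] 0.18923727860915907
axis [-0.803 -0.149 -0.577] tip rel mouth: along 60.32654910018435 perp [ 0.039  0.412 -0.162]
wrist [[259.8, 143.3], [259.9, 13.6], [259.4, -76.4], [259.6, -185.6]]
tube_mouth []
rod_tip [([261.1, 13.7], 0.7)]
side [[245.5, 120.4], [230.3, 136.5], [218.9, 148.6], [203.9, 164.4]]
tube_mouth [([223.3, 147.0], 0.66)]
rod_tip [([227.4, 140.6], 0.69), ([352.9, 259.3], 0.52)]
crop 158 98
scene [[313.7, 202.2], [310.5, 191.3], [308.2, 183.8], [305.6, 174.8]]
tube_mouth []
rod_tip [([200.2, 109.6], 0.73), ([107.9, 243.6], 0.71)]
crop 248 133
```

View pics/wrist11.png

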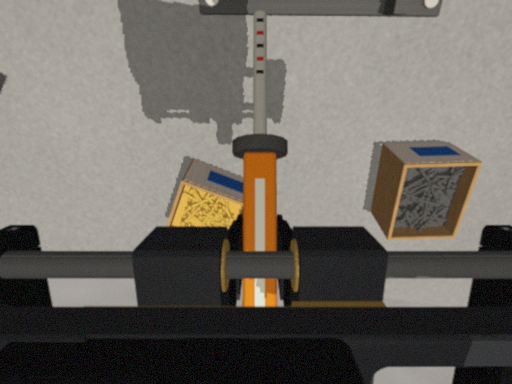

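View pics/side11.png

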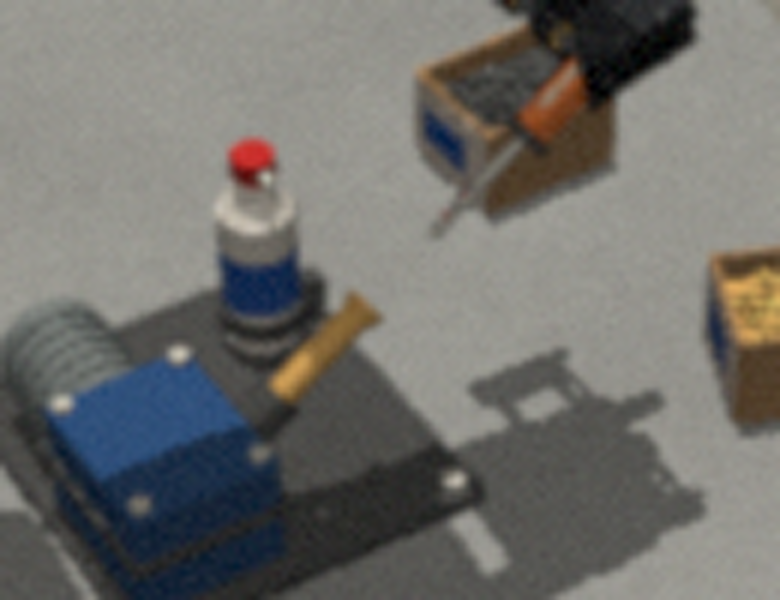

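The rod is fully out and unchanged in the hand, with the tip still at (260,13). Now I'll pin down the card centre and plan the final pose.

```bash
python3 - <<'E'
from h import *
np.set_printoptions(precision=2,suppress=True)
z=np.load('w5.npz');k=env.calibration('wrist');k['cam_to_world']=z['T']
p=z['p'];sub=p[110:140,365:395].mean(2);yy,xx=np.nonzero(sub<60);px=(365+xx.mean(),110+yy.mean());print(px,len(xx),atz(k,px,3))
C=atz(k,px,3)
for c in('scene','side'):
    z=np.load(f'{c}7.npz');k=env.calibration(c);q=proj(k,[449,-131,3])[0].astype(int);s=z['p'][q[1]-8:q[1]+9,q[0]-8:q[0]+9].mean(2)
    m=s<s.min()+35;yy,xx=np.nonzero(m);px=(q[0]-8+xx.mean(),q[1]-8+yy.mean());print(c,px,len(xx),atz(k,px,3))
C=np.array([449,-131,3]);az=np.radians(164);a=np.array([np.cos(az),np.sin(az),0])
R=toolR(164,20)
for h in (150,100): print(go(R,C+[0,0,h]-138*a),C+[0,0,h]-138*a)
E
```

```text
(np.float64(379.1818181818182), np.float64(125.0909090909091)) 44 [ 453.84 -138.52    3.  ]
scene (np.float64(231.5), np.float64(182.5)) 4 [ 455.26 -137.86    3.  ]
side (np.float64(231.33333333333334), np.float64(224.33333333333334)) 3 [ 455.16 -136.29    3.  ]
(array([-281.9, -165.4,   57.6]), array([34.39,  1.17, 26.91])) [ 581.65 -169.04  153.  ]
(array([-281.9, -178.4,  105.9]), array([34.39,  1.17, 26.91])) [ 581.65 -169.04  103.  ]
```

All three cameras put the black square at about (454.8, −137.5), so I'll use that.

```bash
python3 - <<'E'
from h import *
np.set_printoptions(precision=2,suppress=True)
C=np.array([454.8,-137.5,3]);az=np.radians(164);a=np.array([np.cos(az),np.sin(az),0])
R=toolR(164,20)
for h in (190,150,100): print(go(R,C+[0,0,h]-138*a),C+[0,0,h]-138*a)
E
```

```text
(array([-289.3, -150.7,   20.2]), array([34.39,  1.17, 26.91])) [ 587.45 -175.54  193.  ]
(array([-289.3, -161. ,   58.8]), array([34.39,  1.17, 26.91])) [ 587.45 -175.54  153.  ]
(array([-289.3, -174. ,  107.1]), array([34.39,  1.17, 26.91])) [ 587.45 -175.54  103.  ]
```

Call:
{"fn": "arm_command", "kwargs": {"motion": [-1, 0, 0, -20, 8, 0, 0, -1, -289, -151, 20, 34.4, 1.2, 26.9, -1, -289, -151, 20, 34.4, 1.2, 26.9, -1, -289, -151, 20, 34.4, 1.2, 26.9, -1, -289, -151, 20, 34.4, 1.2, 26.9, -1, -289, -151, 20, 34.4, 1.2, 26.9, -1, -289, -151, 20, 34.4, 1.2, 26.9, -1, -289, -151, 20, 34.4, 1.2, 26.9, -1, -289, -151, 20, 34.4, 1.2, 26.9, -1, -289, -155, 35, 34.4, 1.2, 26.9, -1, -289, -163, 65, 34.4, 1.2, 26.9, -1, -289, -170, 92, 34.4, 1.2, 26.9, -1, -289, -174, 107, 34.4, 1.2, 26.9, -1, -289, -174, 107, 34.4, 1.2, 26.9, -1, -289, -174, 107, 34.4, 1.2, 26.9]}}

```text
t: 19.5
eef_pos: [582.1, -172.8, 85.9]
tcp_rot: [-2.793, -0.001, 1.293]
ft_force: [0.6, -0.1, -0.1]
opening: 0.186
```

```bash
cat > fin.py <<'E'
from h import *
import sys
n=sys.argv[1]
np.set_printoptions(precision=3,suppress=True)
s=env.state();print(s['t'],s['eef_pos'],s['tcp_rot'],s['joints'],s['ft_force'],s['opening'],abs(s['qvel']).max())
R=Ro.from_euler('xyz',s['tcp_rot']);M=R.as_matrix();g=s['eef_pos']-19*M[:,2]
ax=R.apply([0,-np.cos(np.radians(20)),np.sin(np.radians(20))]);print('axis',ax,'tip',g+138*ax,'x',M[:,0])
C=np.array([454.8,-137.5,3]);ob={'rod_tip':[],'rod_collar':[]}
for c in('wrist','side','scene'):
    k=env.calibration(c);p,d=env.read_camera(c);q=proj(k,[g,g+58*ax,g+138*ax,C]);print(c,q.round(1).tolist())
    im=p[:,:,::-1].copy()
    for l in ob: print(l,[(r['location'],r['confidence']) for r in env.spot_point(c,l)[:4]])
    if c=='wrist': cv2.imwrite(f'pics/f_{c}{n}.png',im)
    else:
        x,y=q[2].astype(int);x0,y0=max(x-60,0),max(y-50,0);print('crop',x0,y0)
        cv2.imwrite(f'pics/f_{c}{n}.png',cv2.resize(im[y0:y0+100,x0:x0+130],None,fx=6,fy=6,interpolation=cv2.INTER_CUBIC))
E
python3 fin.py 1
```

```text
19.5 [ 582.054 -172.798   85.881] [-2.793 -0.001  1.293] [-0.382  0.747  1.484 -0.036  1.258 -1.657] [ 0.599 -0.117 -0.051] 0.18624858400281546 0.020043675909558637
axis [-0.962  0.275 -0.001] tip [ 455.591 -136.698  103.641] x [0.275 0.962 0.001]
wrist [[259.8, 244.6], [259.8, 141.9], [259.9, 12.2], [258.7, 87.8]]
rod_tip [([259.2, 10.3], 0.9)]
rod_collar [([256.3, 140.7], 0.9)]
side [[271.9, 201.9], [254.9, 203.3], [231.2, 205.3], [231.4, 224.6]]
rod_tip [([228.2, 206.1], 0.73), ([353.4, 262.1], 0.55), ([168.5, 290.7], 0.51)]
rod_collar [([253.5, 203.5], 0.62), ([191.4, 279.0], 0.6), ([336.8, 277.3], 0.57)]
crop 171 155
scene [[207.8, 196.9], [217.8, 182.6], [231.0, 163.8], [231.6, 182.4]]
rod_tip [([112.5, 245.5], 0.67), ([230.4, 162.6], 0.49)]
rod_collar [([103.9, 223.0], 0.79), ([217.6, 183.6], 0.68)]
crop 170 113
```

View pics/f_wrist1.png

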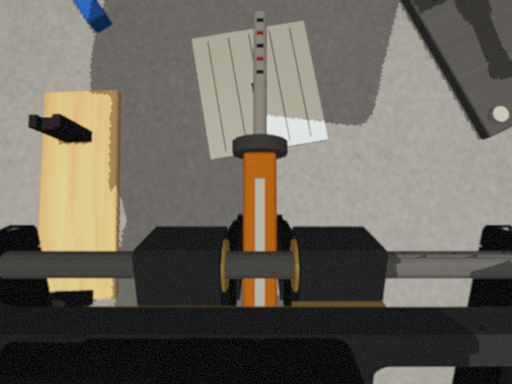

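View pics/f_side1.png

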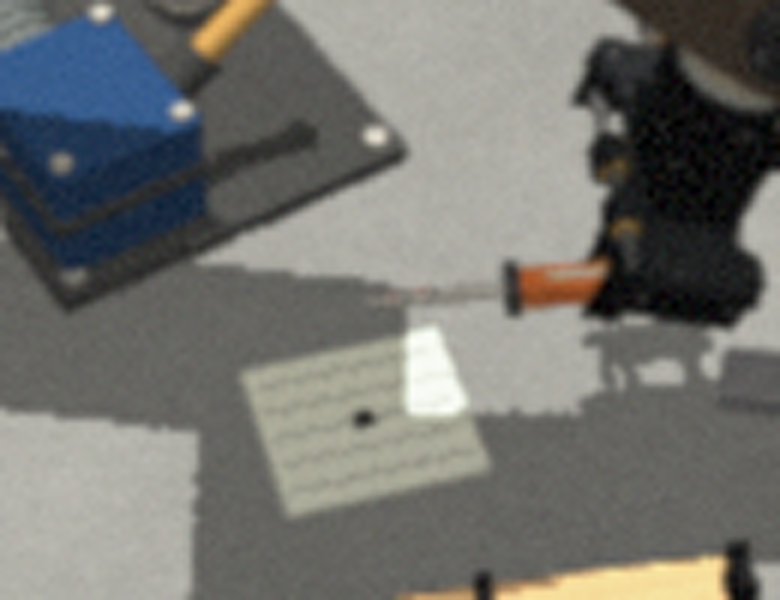

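View pics/f_scene1.png

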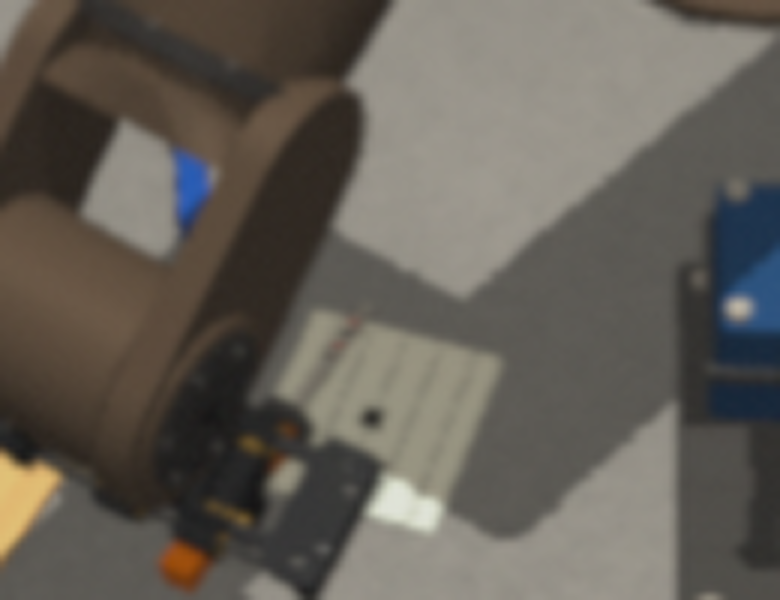

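Side view: tip at about (233,205), with the card's black square at (231.7,224.7). Scene view: tip at (230.8,164.2), against a prediction of (231,163.8). The rod is level with its marked stripe up. I'll hold still, then hand in.

Call:
{"fn": "arm_command", "kwargs": {"motion": [-1, 0, 0, 0, 0, 0, 0, -1, 0, 0, 0, 0, 0, 0, -1, 0, 0, 0, 0, 0, 0, -1, 0, 0, 0, 0, 0, 0, -1, 0, 0, 0, 0, 0, 0]}}

```text
t: 20.45
eef_pos: [581.5, -173.3, 85.3]
tcp_rot: [-2.793, -0.001, 1.292]
ft_force: [0.0, 0.3, -0.9]
opening: 0.187
```

```bash
python3 - <<'E'
from h import *
k=[env.calibration('side'),env.calibration('scene')]
print(tri([(k[0],(233,204.8)),(k[1],(230.8,164.2))]))
s=env.state();print(s['t'],s['eef_pos'],s['tcp_rot'],s['opening'],abs(s['qvel']).max(),s['ft_force'])
print(env.job_done())
E
```

```text
(array([ 460.32482448, -137.31820048,  106.07332792]), [1.5794506143094538, 1.579450614309535])
20.45 [ 581.53635817 -173.33413424   85.33126553] [-2.79263212e+00 -6.67392683e-04  1.29179032e+00] 0.18660572791636124 0.0012922958302636265 [ 0.04163966  0.28939635 -0.94432681]
the job is handed in; nothing more can be done
None
```

The job is done and handed in at about 20.5 s, with the arm still and the rod still gripped; no verdict was reported.

- **Nozzle cap:** I pressed it down until the force rose from 9.4 to 19.6 N for only 0.2 mm more travel, which means it was fully down. I then let it spring back. A later side picture shows the cap on the can, but I didn't measure its height after release.
- **Dip tube:** I took the orange rod from its cradle and slid it in with no extra force until the collar stopped on the rim. The reaction there was about 8 N with the rod about 80 mm in. I then drew it straight out; the rod hadn't shifted in the gripper.
- **Final pose:** The rod is level with its marked side up, gripped at about 17.7 mm.
    - **From the arm's readings:** the tip is 0–1 mm from the card's centre and about 100 mm above it.
    - **From the side and scene pictures:** the tip is about 5 mm off centre and 103 mm up. The two views disagree by about 1.6 mm each.
- **Rod angle in the gripper:** Two wrist-camera estimates came out about 2° either side of the expected 20°, so I used 20°. The insertion and the final side view both agreed with it.
- **Left alone:** I didn't touch the cartons, the brush or the blue and purple look-alikes. I didn't measure their positions again at the end.

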